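# Feed a stone slab past the spring catch

## Task

The stone slab lies on the feed track, held back by the two pins of a spring catch. With closed fingertips press the catch's bar fully down just behind the slab and, keeping it pressed, push the slab over the pins until it rests against the end stop, then let go so that the pins spring fully up behind it. Only push the slab, never lift it, and leave the mason's things around the track alone.

Things in the scene. Friction and masses are not known exactly. Their poses are not given: they have to be found in the camera images.
- track: Fixed steel feed track, 290 x 132 mm; place and turn vary. Origin on the bench, on its centre line; +x = feed direction towards the end stop, +z up. 'Track x, y, z' are in its frame, mm. Plate x -125..165, 4 thick. Two flat rails carry the slab: top z 36, |y| 42..55; between them an open gap 84 wide holds the catch. Side fences |y| 57..63, top z 50. End stop: block across the far end, top z 62.
- slab: Loose grey stone slab, 70 mm along the track (its x), 110 across (y), 30 high, 0.5 to 0.8 kg. Origin: centre of its underside. Starts on the rails (underside track z 36) with 8 to 39 mm between its leading face and the catch pins; about 2 mm play to each side fence. Against the end stop its origin is at track x 114.
- catch (a joint): How far the spring catch is pressed down, m: 0 fully up, 0.016 at its lower limit. It moves straight down as one rigid piece wherever its bar is pressed, and springs back with about 3 N when up, 8 N at the limit. From 0.010 on the pins are below the slab's path; press well past that, to 0.013 or more, and stay there.
- catch_bar (a point): Point on top of the catch's press bar, on the centre line, 2 mm from its rear end; moves with the catch. The bar is an aluminium strip 30 mm wide in the gap between the rails, along the track's centre line, track x -120..75, running under the slab. Its top is at track z 30 when up, 14 at the limit; it can be pressed anywhere along its length.
- pins (a point): Midway between the tops of the catch's two square steel stop pins; moves with the catch. Pins: 12 x 12 mm, track x 59..71, |y| 28..40, joined to the bar by a cross bar level with it; 56 mm are free between them, so a finger pressing the bar can pass. Tops at track z 46 when up, 10 above the rails. With the slab against the end stop its rear face is 8 mm beyond the pins.
- stop_face (a point): Point on the end stop's face that meets the slab's leading face, on the centre line, at rail height (track x 149, z 36).
- mallet: Wooden mason's mallet standing on its head, 72 mm across, 152 mm tall; origin centre of its underside. Bystander.
- chisel: Steel stone chisel lying flat, 157 mm long (x -80..77), 28 mm wide, 12 mm high; origin on its underside. Bystander.
- offcut: Small stone offcut, 50 by 38 by 32 mm; origin centre of its underside. Bystander.
- tin: Closed steel tin, 64 mm across, 70 mm tall; origin centre of its underside. Bystander.
Things that resemble listed ones, but are neither listed nor needed, are in the scene too. There is more than one size of the slab; the one meant has the size given above.

How it is judged:
On the way, in this order (a step that is already met when the one before it is completed fails the run):
1. the catch is pressed down (11.5 mm or more) while the slab is still behind the pins (value of joint catch above 0.0115 m and x of slab in the frame of track below 0.026 m), for 0.1 s.
2. the slab has been pushed most of its length over the pins with the catch still held down (value of joint catch above 0.0115 m and x of slab in the frame of track above 0.085 m), for 0.1 s.
At the end, for the whole second after the job is handed in: The slab lies flat on the rails within 5 mm of the end stop, at rest, and the catch is fully up again (within 1.5 mm) with its pins behind the slab (x of slab in the frame of track between 0.109 and 0.118 m and y of slab in the frame of track between -0.005 and 0.005 m and z of slab in the frame of track between 0.033 and 0.039 m and angle between slab's own z axis and vertical below 0.05 rad and value of joint catch below 0.0015 m and linear speed of slab below 0.01 m/s); the robot touches nothing.
It fails at once if the slab is lifted or tipped (more than 8 mm above the rails, or 0.15 rad) (z of slab in the frame of track above 0.044 m or angle between slab's own z axis and vertical above 0.15 rad).
It fails at once if a bystander is moved by more than 20 mm (distance of any of mallet, chisel, offcut, tin from where it was at the start of the episode above 0.02 m).
It also fails if it takes over 45 s, if anything falls off the work surface, if the arm or the gripper's body presses on something with over 40 N, if the wrist force passes 120 N, or if a joint passes its speed limit or range.

## Robot

A 6-joint arm with a two-finger parallel gripper is mounted at the origin on the work surface. World frame = base frame: x ahead of the robot, y to its left, z up, the work surface at z = 0. Lengths are in m, angles in rad, forces in N, time in s.
With the tool pointing down it reaches from about 0.375 to 0.975 m from the base axis. Payload 3.8 kg.
Tool frame: the origin (TCP) lies at the very end of the fingers, on their centre line; the grasp point (between the pads) lies 19 mm behind it; z points along the fingers, y is the direction in which the jaws open and shut (so a half turn about z gives the same grasp; the last joint's range is limited). The gripper opens to 85 mm and grips with 20 to 120 N. Pads are 22 mm wide; open, the fingers measure 114 mm over their backs; the gripper's body (76 mm by 85 mm) begins 54 mm behind the grasp point. The pads swing forward as they close: fully open they stand 13 mm farther back than shut.
Start: joints at [1.306, 0.264, 1.604, -0, 1.274, -0.037], TCP at [0.152, 0.658, 0.231] pointing down, gripper open.
Joint ranges: [-2.63, 2.63], [-0.94, 2.18], [0.31, 2.57], [-1.31, 4.45], [0, 2.66], [-2.55, 2.55]. Speed limits (rad/s): [2.57, 2.57, 3.14, 3.14, 3.14, 3.14].

## Interface

Orientations are given as a rotation vector (axis times angle).
In Python, from workcell import status, read_camera, camera_info, order gives the robot as it stands.
- The arm moves only by the tool move_arm, never from a script. Its argument "deltas" is a list of rows, each a list of 3 entries, a list of its own where there are three numbers: the turn, a rotation vector about the world's x, y, z as a fraction of full scale, then the shift along the world's x, y, z as a fraction of full scale, then the closure, from -1 (fully open) to 1 (shut), so that 0 is half open. A call has 1 to 20 rows; each row is the pose to reach, as a shift and turn from the pose commanded when the call began; what a row does not reach only later rows make up. Full scale, the value 1, is 0.1 m for a shift and pi/2 rad for a turn. A row lasts 1/8 s, in which the tool goes at most 62.5 mm and 10.7 degrees, less where a joint would pass 70% of its speed; a pose out of reach is approached as far as the arm can. A call with a number of a shift or a turn outside -1 to 1 is refused whole. A call with a gripper value outside its range is refused whole. The fingers move at their own pace and stop on an object; "grip_force" is the grip in N (left out, the last holds). Time passes only in rows, so rows that repeat a pose let the fingers close. It gives the time, the measured TCP pose, the force and the opening at its end, in the units of the state.
- status.read_state(): the state, without advancing time (a new reading comes with each control period).
- read_camera(name): name is "side" or "top" or "wrist"; returns (picture, depth): 480x640x3 uint8, red, green, blue; 480x640 float32, m along the optical axis (not along the pixel's ray), 0 where there is no reading.
- camera_info(name): a dict with "K" (3x3 intrinsics, pixels), "R" (3x3) and "t" (3): a world point X has camera coordinates R X + t. Camera axes: x right, y down, z forward; pixel columns grow to the right and rows downward; lengths in m; the calibration is good to about 2 mm. A picture is of the moment at which its call begins: read the wrist's pose just before it. camera_info takes no time and is no camera call; for the wrist camera it gives the pose at the moment of the call.
- order.finish_job(): hands the job in, once; it reports no verdict.
The state is a dict: "time": time; "q": joint angles; "joint_vel": joint speeds; "joint_torque": joint torques, N m; "tool_pos": TCP position; "tcp_rot": TCP orientation; "wrist_force": force on the tool from outside, world axes, zero at the start; "torque": the same for the moment, N m; "width": opening from 0.0 (shut) to 1.0 (fully open).
Only numpy, scipy, OpenCV 4.12 (cv2) and the standard library are available. Lean on these libraries where they do the work, as an engineer would, in place of code of your own. Each camera call takes 0.05 s, during which the arm holds its last target. There are 200 camera calls.

## Working session

There is one attempt and no reset: what is moved stays moved. The work goes in short steps, Python scripts to look and compute and a tool call to move; the robot and the scene stay as the last step left them, time stands still between calls to the robot, and variables do not carry over. Pictures are saved under pics/ and viewed, about 8 in all and at most 12, crops included, and the job is handed in when it is done.

Besides the shell and the picture viewer there is one more tool, called after "Call:" as name(argument=value, ...) on one line, values as JSON. move_arm: Moves the arm, as the interface text tells. Its arguments: {"type":"object","properties":{"deltas":{"type":"array","items":{"type":"array"}},"grip_force":{"type":"number"}},"required":["deltas"]}

```bash
mkdir -p pics
cat > h.py <<'E'
import numpy as np, cv2
from workcell import status, read_camera, camera_info, order
def pts(d,ci):
    K,R,t=[np.array(ci[k]) for k in("K","R","t")]
    v,u=np.mgrid[:480,:640]
    c=np.stack([(u-K[0,2])/K[0,0]*d,(v-K[1,2])/K[1,1]*d,d],-1)
    return (c-t)@R
E
python3 - <<'E'
from h import *
for n in("top","side"):
    ci=camera_info(n); im,d=read_camera(n)
    cv2.imwrite(f"pics/{n}0.png",im[:,:,::-1]); np.savez(f"{n}0.npz",im=im,d=d,**{k:np.array(ci[k]) for k in "KRt"})
    print(n,ci["t"],(d>0).mean())
print(status.read_state())
E
```

```text
top [0.09947479 0.51183408 0.76872619] 0.995908203125
side [0.53541121 0.1217583  0.591117  ] 0.9959244791666667
{'time': 0.1, 'q': array([ 1.30610881e+00,  2.64715849e-01,  1.60523647e+00, -4.39918383e-05,
        1.27375366e+00, -3.69317503e-02]), 'joint_vel': array([ 5.78507711e-04,  6.86302506e-06, -2.59070445e-03, -8.64712519e-04,
       -6.14853158e-04, -1.63150455e-03]), 'joint_torque': array([ 7.52111828e-04, -5.16701210e+01, -3.68594205e+01, -1.95499597e-04,
        6.20033476e-03, -4.19858111e-05]), 'tool_pos': array([0.15226883, 0.65690476, 0.23006145]), 'tcp_rot': array([-0.35693347, -3.12097075,  0.00329155]), 'wrist_force': array([ 0.32067633, -0.25964357, -0.52991489]), 'torque': array([-0.00871233,  0.01452357, -0.00871802]), 'width': 1.0002813252042386}
```

View pics/top0.png

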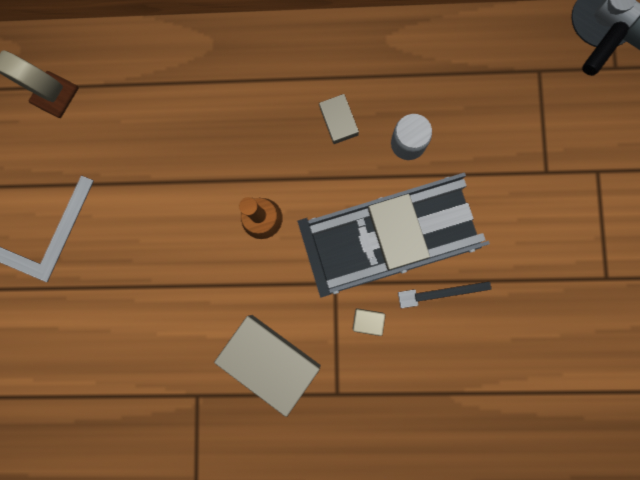

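View pics/side0.png

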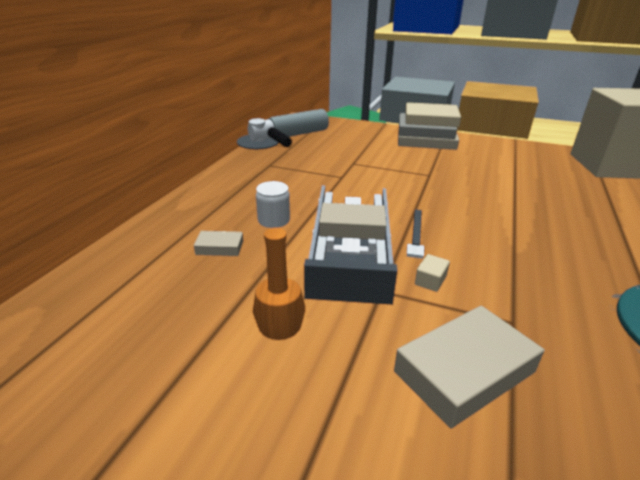

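The top view shows the track with its end stop at the left (about 312,258), the slab at (400,232), the bar's rear at (445,219), the tin at (412,133), the chisel at (445,295), the mallet at (260,217) and offcuts at (339,118) and (369,322). The side view agrees with this. Next I measure from depth.

Run:
```python
from h import *
f=np.load("top0.npz"); P=pts(f["d"],f); ok=f["d"]>0
def reg(m):
    m=m.astype(np.uint8); n,l,s,c=cv2.connectedComponentsWithStats(m)
    return [(l==i) for i in range(1,n) if s[i,4]>60]
Z=P[...,2]
u,v=np.meshgrid(range(640),range(480)); box=(u>290)&(u<500)&(v>165)&(v<305)
for nm,lo,hi in(("slab top",.063,.070),("stop top",.058,.0645),("fence",.046,.053),("rail/pins",.033,.039),("bar",.026,.033)):
    for r in reg(ok&box&(Z>lo)&(Z<hi)):
        q=P[r][:,:2].astype(np.float32); (c,s,a)=cv2.minAreaRect(q)
        print(nm,r.sum(),"px",u[r].mean().round(),v[r].mean().round(),"c",np.round(c,4),"s",np.round(s,4),"a",round(a,1),"z",np.median(Z[r]).round(4))
for (x,y) in ((412,133),(260,217),(339,118),(369,322),(408,298),(480,290),(318,258),(400,232),(445,219)): print(x,y,P[y,x].round(4))
```

```text
slab top 2817 px 399.0 231.0 c [ 0.518  -0.0346] s [0.11   0.0703] a 15.7 z 0.0674
slab top 432 px 313.0 255.0 c [0.4792 0.1053] s [0.1308 0.017 ] a 15.9 z 0.0639
stop top 717 px 314.0 258.0 c [0.4788 0.1052] s [0.1317 0.0172] a 15.9 z 0.0629
fence 581 px 385.0 198.0 c [ 0.5763 -0.0183] s [0.0068 0.2734] a 15.9 z 0.0513
fence 562 px 407.0 267.0 c [ 0.4615 -0.0512] s [0.008  0.2743] a 16.1 z 0.0512
rail/pins 392 px 438.0 190.0 c [ 0.5906 -0.1067] s [0.0159 0.0967] a 15.6 z 0.0372
rail/pins 449 px 340.0 220.0 c [0.5428 0.0615] s [0.0158 0.102 ] a 16.0 z 0.0369
rail/pins 386 px 457.0 244.0 c [ 0.4964 -0.1334] s [0.013  0.0964] a 15.9 z 0.0374
rail/pins 419 px 356.0 275.0 c [0.4485 0.0344] s [0.013  0.1016] a 16.0 z 0.0371
bar 783 px 445.0 218.0 c [ 0.5426 -0.1188] s [0.0301 0.0911] a 15.9 z 0.0314
bar 361 px 368.0 242.0 c [0.5059 0.0121] s [0.0571 0.0287] a 16.0 z 0.0311
412 133 [ 0.6791 -0.0611  0.0733]
260 217 [0.541  0.1869 0.0969]
339 118 [0.7282 0.0583 0.0216]
369 322 [0.3705 0.0158 0.0325]
408 298 [ 0.4086 -0.0538  0.0074]
480 290 [ 0.4202 -0.1751  0.0143]
318 258 [0.4222 0.0616 0.8251]
400 232 [ 0.5157 -0.0361  0.0696]
445 219 [ 0.5408 -0.1175  0.033 ]
```

Track frame: origin at about (0.522, -0.0457), feed direction (-0.274, 0.962). The slab is at track x ≈ 12, y ≈ 1 mm. I'll press at track x ≈ -60, which is world (0.538, -0.103).

Call:
move_arm(deltas=[[[0,0,-0.04],[0.24,-0.47,0],1],[[0,0,-0.085],[0.48,-0.95,0],1],[[0,0,-0.085],[0.48,-0.95,0],1]], grip_force=40)

```text
time: 0.48
tool_pos: [0.2014, 0.5592, 0.2303]
tcp_rot: [0.569, 3.09, -0.005]
wrist_force: [0.3, 0.8, -0.2]
width: 0.379
```

Call:
move_arm(deltas=[[[0,0,-0.04],[0.24,-0.47,0],1],[[0,0,-0.085],[0.48,-0.95,0],1],[[0,0,-0.085],[0.48,-0.95,0],1]])

```text
time: 0.85
tool_pos: [0.2492, 0.4656, 0.231]
tcp_rot: [0.773, 3.045, -0.001]
wrist_force: [-0.8, 0.4, 0.5]
width: -0.001
```

Call:
move_arm(deltas=[[[0,0,-0.04],[0.24,-0.47,0],1],[[0,0,-0.085],[0.48,-0.95,0],1],[[0,0,-0.085],[0.48,-0.95,0],1]])

```text
time: 1.23
tool_pos: [0.2973, 0.3717, 0.2314]
tcp_rot: [0.975, 2.986, 0.001]
wrist_force: [-1.0, 1.2, -1.0]
width: 0.0
```

Call:
move_arm(deltas=[[[0,0,-0.04],[0.24,-0.47,0],1],[[0,0,-0.085],[0.48,-0.95,0],1],[[0,0,-0.085],[0.48,-0.95,0],1]])

```text
time: 1.6
tool_pos: [0.3456, 0.2772, 0.2315]
tcp_rot: [1.172, 2.915, 0.001]
wrist_force: [0.1, 0.1, 0.5]
width: 0.001
```

Call:
move_arm(deltas=[[[0,0,-0.04],[0.24,-0.47,0],1],[[0,0,-0.085],[0.48,-0.95,0],1],[[0,0,-0.085],[0.48,-0.95,0],1]])

```text
time: 1.98
tool_pos: [0.3939, 0.1825, 0.2316]
tcp_rot: [1.363, 2.83, 0.002]
wrist_force: [-0.5, 0.6, -0.1]
width: -0.001
```

Call:
move_arm(deltas=[[[0,0,-0.04],[0.24,-0.47,0],1],[[0,0,-0.085],[0.48,-0.95,0],1],[[0,0,-0.085],[0.48,-0.95,0],1]])

```text
time: 2.35
tool_pos: [0.442, 0.0878, 0.2315]
tcp_rot: [1.548, 2.734, 0.002]
wrist_force: [0.0, 0.6, 0.2]
width: -0.0
```

Call:
move_arm(deltas=[[[0,0,-0.04],[0.24,-0.47,0],1],[[0,0,-0.085],[0.48,-0.95,0],1],[[0,0,-0.085],[0.48,-0.95,0],1]])

```text
time: 2.72
tool_pos: [0.4901, -0.0069, 0.2313]
tcp_rot: [-1.725, -2.625, -0.001]
wrist_force: [0.1, 0.4, -0.7]
width: -0.003
```

Call:
move_arm(deltas=[[[0,0,-0.04],[0.24,-0.47,0],1],[[0,0,-0.085],[0.48,-0.95,0],1],[[0,0,-0.085],[0.48,-0.95,0],1],[[0,0,-0.085],[0.48,-0.95,0],1]])

```text
time: 3.22
tool_pos: [0.5364, -0.0997, 0.2308]
tcp_rot: [-1.891, -2.506, -0.001]
wrist_force: [0.1, -0.0, 0.6]
width: -0.006
```

Call:
move_arm(deltas=[[[0,0,0],[0,-0.03,-0.5],1],[[0,0,0],[0,-0.03,-1],1],[[0,0,0],[0,-0.03,-1],1],[[0,0,0],[0,-0.03,-1],1]])

```text
time: 3.72
tool_pos: [0.5373, -0.1042, 0.1329]
tcp_rot: [1.893, 2.506, 0.002]
wrist_force: [0.3, 0.4, 0.9]
width: -0.0
```

Run:
```python
from h import *
s=status.read_state(); print(s["tool_pos"],s["tcp_rot"],s["wrist_force"],s["q"])
ci=camera_info("wrist"); im,d=read_camera("wrist"); cv2.imwrite("pics/w1.png",im[:,:,::-1])
np.savez("w1.npz",im=im,d=d,**{k:np.array(ci[k]) for k in "KRt"})
P=pts(d,ci);Z=P[...,2]
o=np.array([.522,-.0457]);ax=np.array([-.274,.962]);ay=np.array([-.962,-.274])
X=(P[...,:2]-o)@ax;Y=(P[...,:2]-o)@ay
for nm,lo,hi in(("slab/stop",.058,.072),("fence",.046,.054),("rail",.032,.040),("bar",.026,.0325)):
    n,l,st,c=cv2.connectedComponentsWithStats(((d>0)&(Z>lo)&(Z<hi)).astype(np.uint8))
    for i in range(1,n):
        if st[i,4]>300:
            r=l==i; print(nm,st[i],"X",np.percentile(X[r],[1,99]).round(4),"Y",np.percentile(Y[r],[1,99]).round(4),np.median(Z[r]).round(4))
```

```text
[ 0.53730383 -0.10421149  0.13293364] [1.89287740e+00 2.50556453e+00 1.57044519e-03] [0.27221853 0.38108312 0.91560561] [-2.37314539e-01  1.06064507e-01  1.98013427e+00  4.16190142e-04
  1.05371589e+00 -5.14331577e-01]
slab/stop [  190    29   243   155 35943] X [-0.0209  0.0473] Y [-0.0508  0.056 ] 0.0673
slab/stop [ 534  196  106  118 9092] X [-0.0879 -0.0309] Y [-0.1657 -0.1188] 0.071
fence [ 179    0   41  351 3755] X [-0.1217  0.0622] Y [0.0588 0.0651] 0.0511
fence [ 408    0   38  351 4133] X [-0.1216  0.062 ] Y [-0.061  -0.0548] 0.0512
fence [524 191  90 102 861] X [-0.0834 -0.0292] Y [-0.1543 -0.1171] 0.0501
rail [203   0  30  29 785] X [0.0532 0.0661] Y [0.0439 0.0569] 0.0372
rail [393   0  35  29 897] X [0.0532 0.0661] Y [-0.0552 -0.0399] 0.0373
rail [ 211  184   37  156 4103] X [-0.1226 -0.0271] Y [0.0439 0.0592] 0.0371
rail [ 379  184   37  156 4090] X [-0.1227 -0.0272] Y [-0.0552 -0.0399] 0.0372
rail [513 187  83  98 737] X [-0.0845 -0.0292] Y [-0.1544 -0.1172] 0.036
bar [ 236    0  154   29 2587] X [0.0544 0.0676] Y [-0.033  0.037] 0.0312
bar [ 287  184   52  124 5448] X [-0.1003 -0.028 ] Y [-0.0127  0.0167] 0.0312
bar [508 185  69  94 549] X [-0.0835 -0.0292] Y [-0.1487 -0.1172] 0.0292
```

View pics/w1.png

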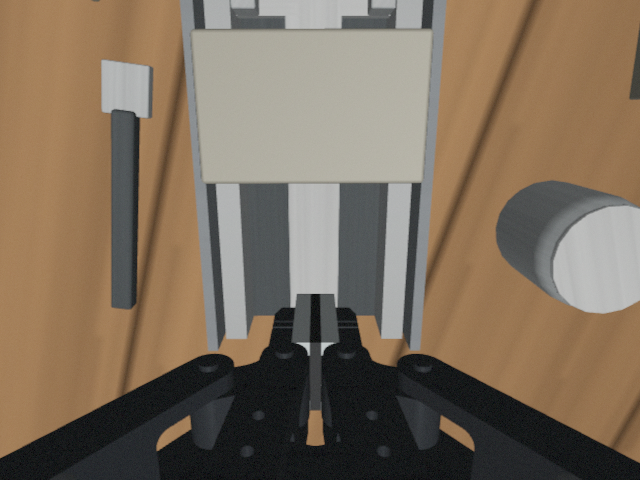

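The wrist view shows the closed tip at (315,300), in line with the bar (columns 289–338). The slab (193–432, 30–183) is square ahead of it. Now I lower to just above the bar.

Call:
move_arm(deltas=[[[0,0,0],[0,0,-0.45],1],[[0,0,0],[0,0,-0.9],1],[[0,0,0],[0,0,-0.9],1],[[0,0,0],[0,0,-0.9],1],[[0,0,0],[0,0,-0.9],1]])

```text
time: 4.4
tool_pos: [0.5391, -0.106, 0.0444]
tcp_rot: [1.893, 2.501, 0.003]
wrist_force: [-0.8, 0.1, 0.2]
width: 0.002
```

Call:
move_arm(deltas=[[[0,0,0],[0,0,-0.06],1],[[0,0,0],[0,0,-0.12],1],[[0,0,0],[0,0,-0.17],1],[[0,0,0],[0,0,-0.17],1],[[0,0,0],[0,0,-0.17],1]])

```text
time: 5.03
tool_pos: [0.537, -0.1056, 0.0247]
tcp_rot: [1.896, 2.504, 0.001]
wrist_force: [0.5, -0.1, 5.4]
width: -0.001
```

Call:
move_arm(deltas=[[[0,0,0],[0,0,-0.05],1],[[0,0,0],[0,0,-0.09],1],[[0,0,0],[0,0,-0.09],1],[[0,0,0],[0,0,-0.09],1],[[0,0,0],[0,0,-0.09],1]])

```text
time: 5.65
tool_pos: [0.537, -0.1056, 0.0161]
tcp_rot: [1.896, 2.504, 0.001]
wrist_force: [-0.5, 0.7, 7.6]
width: 0.002
```

Run:
```python
from h import *
for i in range(3):
    ci=camera_info("wrist"); im,d=read_camera("wrist")
    s=status.read_state(); print(s["tool_pos"].round(4),s["wrist_force"].round(1))
P=pts(d,ci);Z=P[...,2]
o=np.array([.522,-.0457]);ax=np.array([-.274,.962]);ay=np.array([-.962,-.274])
X=(P[...,:2]-o)@ax;Y=(P[...,:2]-o)@ay
m=(d>0)&(abs(Y-.002)<.008)&(X>-.045)&(X<-.026)
print(m.sum(),np.percentile(Z[m],[10,50,90]) if m.any() else 0)
cv2.imwrite("pics/w2.png",im[:,:,::-1])
```

```text
[ 0.537  -0.1056  0.0161] [ 0.1 -0.7  7.3]
[ 0.537  -0.1056  0.0161] [-0.6  0.6  7. ]
[ 0.537  -0.1056  0.0161] [-0.1  0.   6.4]
3375 [0.01716137 0.09169312 0.10389232]
```

View pics/w2.png

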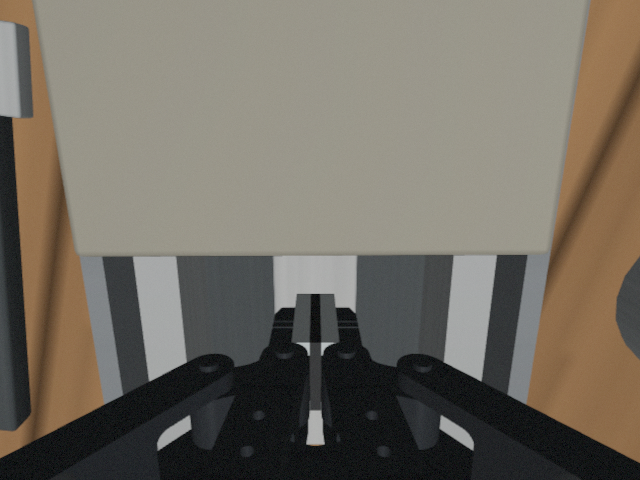

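The catch is at about 14 mm with the slab still behind the pins. The tip sits on the bar at (315,300), and the slab's rear edge is at row 255. Now I push along the feed direction.

Call:
move_arm(deltas=[[[0,0,0],[-0.02,0.08,-0.005],1],[[0,0,0],[-0.05,0.16,-0.005],1],[[0,0,0],[-0.07,0.24,-0.005],1],[[0,0,0],[-0.09,0.32,-0.005],1],[[0,0,0],[-0.114,0.4,-0.005],1],[[0,0,0],[-0.137,0.48,-0.005],1],[[0,0,0],[-0.16,0.56,-0.005],1],[[0,0,0],[-0.182,0.64,-0.005],1],[[0,0,0],[-0.205,0.72,-0.005],1],[[0,0,0],[-0.228,0.8,-0.005],1],[[0,0,0],[-0.228,0.8,-0.005],1],[[0,0,0],[-0.228,0.8,-0.005],1]])

```text
time: 7.3
tool_pos: [0.516, -0.0265, 0.0163]
tcp_rot: [1.892, 2.502, 0.002]
wrist_force: [1.8, -5.1, 6.4]
width: 0.001
```

Run:
```python
from h import *
s=status.read_state(); print(s["tool_pos"].round(4),s["wrist_force"].round(1))
ci=camera_info("wrist"); im,d=read_camera("wrist")
P=pts(d,ci);Z=P[...,2]
o=np.array([.522,-.0457]);ax=np.array([-.274,.962]);ay=np.array([-.962,-.274])
X=(P[...,:2]-o)@ax;Y=(P[...,:2]-o)@ay
print("tip",(s["tool_pos"][:2]-o)@ax,(s["tool_pos"][:2]-o)@ay)
m=(d>0)&(Z>.064)&(Z<.071)&(abs(Y)<.07)
for a,b in((-.045,-.025),(.025,.045)):
    k=m&(Y>a)&(Y<b); print("slab X",np.percentile(X[k],[1,99]).round(4))
cv2.imwrite("pics/w3.png",im[:,:,::-1])
```

```text
[ 0.516  -0.0265  0.0163] [ 1.8 -5.1  6.4]
tip 0.020140598655441218 0.00047360613354135734
slab X [0.0324 0.1031]
slab X [0.0324 0.1033]
```

View pics/w3.png

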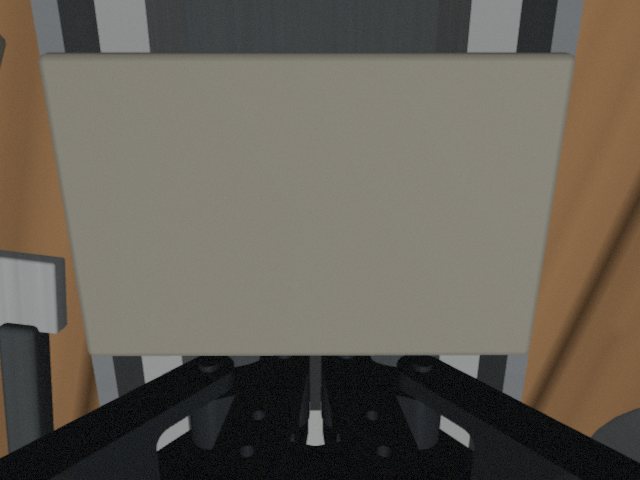

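The slab is square and over the pins: its rear edge is at row 353, track x ≈ 32, and the force is normal. About 47 mm remain.

Call:
move_arm(deltas=[[[0,0,0],[-0.02,0.06,-0.008],1],[[0,0,0],[-0.035,0.12,-0.008],1],[[0,0,0],[-0.05,0.18,-0.008],1],[[0,0,0],[-0.07,0.24,-0.008],1],[[0,0,0],[-0.086,0.3,-0.008],1],[[0,0,0],[-0.103,0.36,-0.008],1],[[0,0,0],[-0.115,0.4,-0.008],1],[[0,0,0],[-0.122,0.43,-0.008],1],[[0,0,0],[-0.129,0.45,-0.008],1],[[0,0,0],[-0.129,0.45,-0.008],1],[[0,0,0],[-0.129,0.45,-0.008],1]])

```text
time: 8.72
tool_pos: [0.504, 0.0177, 0.016]
tcp_rot: [1.891, 2.501, 0.002]
wrist_force: [3.4, -7.6, 8.1]
width: -0.004
```

```bash
cat > m.py <<'E'
from h import *
import sys
s=status.read_state(); print(s["tool_pos"].round(4),s["wrist_force"].round(1))
o=np.array([.522,-.0457]);ax=np.array([-.274,.962]);ay=np.array([-.962,-.274])
print("tip",(s["tool_pos"][:2]-o)@ax,(s["tool_pos"][:2]-o)@ay)
for n in sys.argv[2:]:
    ci=camera_info(n); im,d=read_camera(n)
    P=pts(d,ci);Z=P[...,2]
    X=(P[...,:2]-o)@ax;Y=(P[...,:2]-o)@ay
    m=(d>0)&(Z>.065)&(Z<.071)&(abs(Y)<.056)&(X<.18)&(X>-.1)
    for a,b in((-.045,-.025),(.025,.045)):
        k=m&(Y>a)&(Y<b); print(n,"slab X",np.percentile(X[k],[1,99]).round(4) if k.any() else 0)
    k=(d>0)&(abs(abs(Y)-.034)<.005)&(abs(X-.064)<.005)
    print("pin z",np.percentile(Z[k],[5,50,95]).round(4) if k.any() else 0)
    cv2.imwrite(f"pics/{n}{sys.argv[1]}.png",im[:,:,::-1])
E
python3 m.py 4 wrist side
```

```text
[0.504  0.0177 0.016 ] [ 3.4 -7.6  8.1]
tip 0.06592308275133263 -8.335924903648054e-05
wrist slab X [0.0781 0.149 ]
wrist slab X [0.0781 0.149 ]
pin z [0.0711 0.0806 0.0906]
side slab X [0.0772 0.1578]
side slab X [0.0763 0.1511]
pin z [0.0873 0.1315 0.3382]
```

Call:
move_arm(deltas=[[[0,0,0],[-0.006,0.02,0],1],[[0,0,0],[-0.011,0.04,0],1],[[0,0,0],[-0.011,0.04,0],1],[[0,0,0],[-0.011,0.04,0],1]])

```text
time: 9.32
tool_pos: [0.504, 0.0182, 0.0162]
tcp_rot: [1.886, 2.499, -0.003]
wrist_force: [5.7, -24.3, 6.9]
width: -0.003
```

The slab is firmly against the stop (about 25 N). I back off 8 mm with the catch still pressed, then rise straight up.

Call:
move_arm(deltas=[[[0,0,0],[0.011,-0.04,0],1],[[0,0,0],[0.03,-0.1,0],1],[[0,0,0],[0.03,-0.12,0],1],[[0,0,0],[0.03,-0.12,0],1],[[0,0,0],[0.03,-0.12,0.08],1],[[0,0,0],[0.03,-0.12,0.16],1],[[0,0,0],[0.03,-0.12,0.3],1],[[0,0,0],[0.03,-0.12,0.6],1],[[0,0,0],[0.03,-0.12,1],1],[[0,0,0],[0.03,-0.12,1],1],[[0,0,0],[0.03,-0.12,1],1]])

```text
time: 10.7
tool_pos: [0.5017, 0.0115, 0.1134]
tcp_rot: [-1.896, -2.504, 0.002]
wrist_force: [0.3, -0.1, 0.0]
width: 0.001
```

Call:
move_arm(deltas=[[[0,0,0],[0.15,-0.5,0.4],1],[[0,0,0],[0.28,-1,0.8],1],[[0,0,0],[0.28,-1,0.8],1],[[0,0,0],[0.28,-1,0.8],1]])

```text
time: 11.2
tool_pos: [0.5294, -0.0883, 0.1922]
tcp_rot: [-1.896, -2.501, 0.002]
wrist_force: [0.0, 0.6, 0.1]
width: -0.002
```

```bash
python3 m.py 5 wrist top
```

```text
[ 0.5294 -0.0883  0.1922] [0.  0.6 0.1]
tip -0.04300798449710012 0.004589465132921469
wrist slab X [0.0802 0.0906]
wrist slab X [0.0802 0.0909]
pin z [0.0048 0.0465 0.0483]
top slab X [0.0795 0.1601]
top slab X [0.0798 0.1532]
pin z [0.0447 0.0475 0.0498]
```

View pics/wrist5.png

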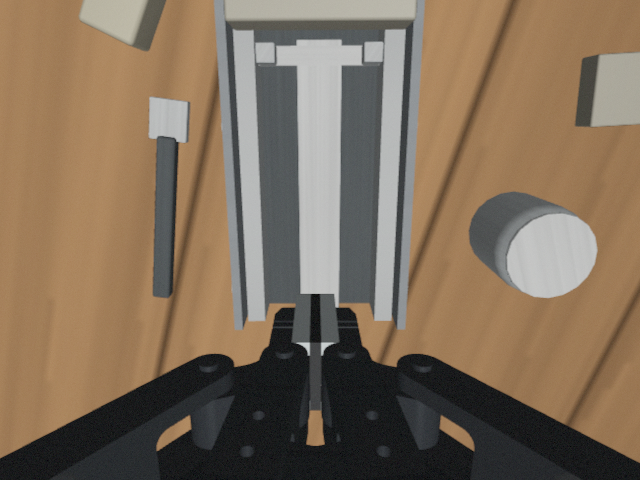

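The pins are up at (265,52) and (373,52), about z 46–47 mm. The slab's rear face (row 22) lies beyond them at track x ≈ 80, and the chisel, tin and offcuts look untouched. Handing in.

```bash
python3 -c "
from h import *
print(order.finish_job())"
```

```text
the job is handed in; nothing more can be done
None
```

I pressed the catch down about 14 mm behind the slab and, keeping it pressed, pushed the slab over the pins. It met the end stop at about 25 N. I then backed off 8 mm and lifted clear. The job is handed in, at about 11 s on the robot's clock, and no verdict was reported.

- **Slab:** its rear face read track x ≈ 80 mm in both the wrist and top cameras. 79 mm is expected against the stop, so this agrees within the 2 mm calibration. Both sides read the same, so it sits square.
- **Catch:** the pin tops read z ≈ 46.5–47.5 mm against a nominal 46 mm. My depth readings run about 1.3 mm high, so the catch is fully up.
- **Robot:** the fingers are clear and the wrist force is about zero.
- **Bystanders:** the chisel and tin looked undisturbed in the last wrist picture. I did not measure any of the bystanders again, and the mallet was out of that view.
- **Disagreements:** the wrist and top cameras differed by about 2 mm across the track. The pressed depth comes from the fingertip height and a spring force of 6–8 N. I did not measure the catch separately during the push.

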